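# Find the rattling gift box and hold it out

### The arm

A 6-joint arm with a two-finger parallel gripper is mounted at the origin on the work surface. World frame = base frame: x ahead of the robot, y to its left, z up, the work surface at z = 0. Lengths are in m, angles in rad, forces in N, time in s.
With the tool pointing down it reaches from about 0.3 to 0.875 m from the base axis. Payload 6.4 kg.
Tool frame: the origin (TCP) lies at the very end of the fingers, on their centre line; the grasp point (between the pads) lies 19 mm behind it; z points along the fingers, y is the line along which they close (so a half turn about z gives the same grasp; the last joint's range is limited). The gripper opens to 85 mm and grips with 20 to 120 N. Pads are 22 mm wide; open, the fingers measure 114 mm over their backs; the gripper's body (76 mm by 85 mm) begins 54 mm behind the grasp point. The pads swing forward as they close: fully open they stand 13 mm farther back than shut.
Start: joints at [1.124, 0.181, 1.607, -0, 1.354, -0.206], TCP at [0.137, 0.558, 0.231] pointing down, gripper open.
Joint ranges: [-2.99, 2.99], [-0.89, 2.07], [0.3, 2.58], [-1.14, 4.28], [0, 2.63], [-3.12, 3.12]. Speed limits (rad/s): [2.57, 2.57, 3.01, 3.14, 3.14, 3.14].

### API

Orientations are given as a unit quaternion [x, y, z, w].
In Python, from rig import env gives the robot as it stands. The module is installed in compiled form; this text tells all that it offers. Calls block until the motion is done:
- env.move_ptp(position, orientation): joint-space move of the TCP to a pose.
- env.line_to(position, speed=0.15, orientation=None, f_stop=None): straight line of the TCP; orientation=None keeps the orientation; speed is the mean speed in m/s. With f_stop (N) it stops when the force on the tool has changed by that much, and returns True; else False.
- env.set_joints(angles): joint-space move.
- env.set_gripper(opening): opening from 0.0 (shut) to 1.0 (fully open); the grip force is fixed at half the most; returns when the fingers have stopped.
- env.pause(seconds).
- env.solve_ik(position, orientation): joint angles nearest the present ones, or None.
- env.grab_frame(name): name is "side" or "top" or "wrist"; returns a dict with "frame" (480x640x3 uint8, red, green, blue), "depth" (480x640 float32, m along the optical axis (not along the pixel's ray), 0 where there is no reading), "fx", "fy", "cx", "cy" (pixels), "pose" (4x4, takes a point from camera to world coordinates); the wrist camera has in their place "mount" (4x4, takes a point from camera to tool coordinates, whose origin is the TCP and whose axes are the flange's). Camera axes: x right, y down, z forward; pixel columns grow to the right and rows downward; lengths in m; the calibration is good to about 2 mm. A picture is of the moment at which its call begins: read the wrist's pose just before it.
A pose or a line that the arm cannot do raises env.MotionError and nothing moves.
- env.hand_in(): hands the job in; it is judged then, once.
Trained networks look in a picture, given as the dict that the camera call returned (one of the last four; its "shot" number tells which), for a name from the list of things; names that differ only in an ending like _2 or _b are one class to them, and where a whole thing is asked for, a point or a joint stands for the part that bears it (a point fixed in the world has none). Each returns a list of dicts, best first, with "score" (0 to 1); they miss things now and then, are a little off and sometimes report something else, mostly with a low value. They report only what shows in the picture. A call takes as long as a camera call.
- env.look_for(picture, thing): "xy" ([column, row] in pixels, amid what is visible of it).
- env.regions_of(picture, thing): "pixels" (480x640 bool, what is visible of it) and "xy" ([column, row] in pixels, amid what is visible of it).
Readings, each from a call of its own:
- env.current_clock(): time.
- env.current_q(): joint angles.
- env.current_qvel(): joint speeds.
- env.current_joint_torque(): joint torques, N m.
- env.current_tool_pos(): TCP position.
- env.current_ee_rot(): TCP orientation.
- env.current_force(): force on the tool from outside, world axes, zero at the start.
- env.current_torque(): the same for the moment, N m.
- env.current_grip_width(): opening from 0.0 (shut) to 1.0 (fully open).
- env.current_grasp_force(): force on a finger pad.
Only numpy, scipy, OpenCV 4.12 (cv2) and the standard library are available. Lean on these libraries where they do the work, as an engineer would, in place of code of your own. Each camera call takes 0.05 s, during which the arm holds its last target. There are 200 camera calls.

### The job

One of the three glued-shut wooden gift boxes on the cork discs has a stray steel ball left inside: pick the boxes up and shake them lengthwise, to and fro several times well clear of the bench, to find the one that rattles, and stand any quiet box you lifted back upright where it came from. Hold the rattling box out to your colleague: level and still over the middle of the wooden dish, about a hand's breadth (10 cm) above it, and finish while holding it there. Leave the other things on the bench where they are.

Things in the scene. Friction and masses are not known exactly. Their poses are not given: they have to be found in the camera images.
- box_0_mid (a point): centre of box_0, 30 mm above its underside. Three alike, glued-shut hardwood gift boxes: 100 mm long (x axis), 54 mm wide (y), 60 mm high (z), 0.25 to 0.6 kg by chance: weight is no sure sign. A grip of 20 to 35 N is plenty; a far harder one makes the box chatter. Each stands on a fixed cork disc 4 mm thick, 130 mm wide
- box_1_mid (a point): centre of box_1, same as box_0. One of the three boxes, any name, any place, holds a loose 30 mm steel ball of 0.11 kg with 52 mm of free run lengthwise. Shaken lengthwise it knocks on the ends; tipped 25 degrees about the box's y axis it rolls to the lower end and stays there when levelled, shifting the moment at the wrist by 0.02 to 0.03 N m either way
- box_2_mid (a point): centre of box_2, same as box_0. The two boxes without the ball have nothing loose in them; their centre of mass stays within a few mm of their centre
- dish_top (a point): centre of the rim of a shallow round pale wood dish, 100 mm in diameter, 18 mm high, fixed on the bench on the far side of the boxes: the hand-over spot
- mallet: bystander, loose: carver's mallet lying on its side: round pale wood head 80 mm in diameter and 115 mm long, dark handle 150 mm; origin under the joint of head and handle
- glue_bottle: bystander, loose: white squeeze glue bottle, 52 mm in diameter, 120 mm tall; origin at its underside
- sanding_block: bystander, loose: cork-topped sanding block 60 x 35 x 26 mm, between the boxes and the dish; origin at its underside
- gouge_1: bystander, loose: carving gouge lying down, 210 mm long, 24 mm thick handle, between the boxes and the dish; origin under its middle
- gouge_2: bystander, loose: a second gouge of the same kind, to the right of the boxes; origin under its middle
- try_square: bystander, loose: try square lying flat, 100 mm wooden stock and 150 mm steel blade, 16 mm high, to the left of the boxes; origin under the stock's middle

How it is judged:
On the way, in this order (a step that is already met when the one before it is completed fails the run):
1. while a box is held clear of the bench (its centre above 90 mm), the loose ball knocks on or rests against the inside of the box's +x end (((height (world z) of box_0_mid above 0.09 m and contact force between box_0_c2 and anything else above 0.05 N) or (height (world z) of box_1_mid above 0.09 m and contact force between box_1_c2 and anything else above 0.05 N) or (height (world z) of box_2_mid above 0.09 m and contact force between box_2_c2 and anything else above 0.05 N))).
2. then, still clear of the bench, it knocks on or rests against the inside of the other (-x) end (((height (world z) of box_0_mid above 0.09 m and contact force between box_0_c3 and anything else above 0.05 N) or (height (world z) of box_1_mid above 0.09 m and contact force between box_1_c3 and anything else above 0.05 N) or (height (world z) of box_2_mid above 0.09 m and contact force between box_2_c3 and anything else above 0.05 N))).
At the end, for the whole second after the job is handed in: The rattling box is in the fingers (over 2 N), centre 90-270 mm above the bench and within 60 mm of the dish centre sideways, level within 0.3 rad, slower than 0.06 m/s; the other two are upright (0.15 rad), at rest, untouched, within 50 mm of their start (((height (world z) of box_0_mid between 0.09 and 0.27 m and horizontal distance between box_0_mid and dish_top below 0.06 m and angle between box_0_mid's own z axis and vertical below 0.3 rad and contact force between box_0 and the fingers above 2 N and linear speed of box_0 below 0.06 m/s and contact force between box_0_c1 and anything else above 0.3 N and distance of each of box_1_mid, box_2_mid from where it was at the start of the episode below 0.05 m and angle between each of box_1_mid, box_2_mid's own z axis and vertical below 0.15 rad and linear speed of each of box_1, box_2 below 0.03 m/s and contact force between each of box_1, box_2 and the fingers below 0.1 N) or (height (world z) of box_1_mid between 0.09 and 0.27 m and horizontal distance between box_1_mid and dish_top below 0.06 m and angle between box_1_mid's own z axis and vertical below 0.3 rad and contact force between box_1 and the fingers above 2 N and linear speed of box_1 below 0.06 m/s and contact force between box_1_c1 and anything else above 0.3 N and distance of each of box_0_mid, box_2_mid from where it was at the start of the episode below 0.05 m and angle between each of box_0_mid, box_2_mid's own z axis and vertical below 0.15 rad and linear speed of each of box_0, box_2 below 0.03 m/s and contact force between each of box_0, box_2 and the fingers below 0.1 N) or (height (world z) of box_2_mid between 0.09 and 0.27 m and horizontal distance between box_2_mid and dish_top below 0.06 m and angle between box_2_mid's own z axis and vertical below 0.3 rad and contact force between box_2 and the fingers above 2 N and linear speed of box_2 below 0.06 m/s and contact force between box_2_c1 and anything else above 0.3 N and distance of each of box_0_mid, box_1_mid from where it was at the start of the episode below 0.05 m and angle between each of box_0_mid, box_1_mid's own z axis and vertical below 0.15 rad and linear speed of each of box_0, box_1 below 0.03 m/s and contact force between each of box_0, box_1 and the fingers below 0.1 N))); the arm keeps its last pose, push and grip.
It fails at once if a bystander is pushed more than 50 mm from its place (distance of any of mallet, glue_bottle, sanding_block, gouge_1, gouge_2, try_square from where it was at the start of the episode above 0.05 m).
It also fails if it takes over 72 s, if anything falls off the work surface, if the arm or the gripper's body presses on something with over 40 N, if the wrist force passes 120 N, or if a joint passes its speed limit or range.

## Working session

There is one attempt and no reset: what is moved stays moved. The work goes in short steps, each a Python script; the robot and the scene stay as the last script left them, time stands still between calls to the robot, and variables do not carry over. Pictures are saved under pics/ and viewed, at most 10 in all, crops included, and the job is handed in when it is done.

```bash
mkdir -p pics; cat > h.py <<'E'
from rig import env
import numpy as np, cv2
def save(p,n): cv2.imwrite(f'pics/{n}.png',p['frame'][:,:,::-1])
def pts(p,mask):
    v,u=np.nonzero(mask&(p['depth']>0)); d=p['depth'][v,u]
    c=np.stack([(u-p['cx'])/p['fx']*d,(v-p['cy'])/p['fy']*d,d,np.ones_like(d)])
    return (p['pose']@c)[:3].T
E
python3 - <<'E'
from h import *
print(env.current_clock(),env.current_ee_rot())
for n in ('top','side'):
    p=env.grab_frame(n); save(p,n+'0')
    for t in ('box_0_mid','dish_top','mallet','glue_bottle','sanding_block','gouge_1','try_square'):
        for r in env.regions_of(p,t):
            if r['score']<.3: continue
            P=pts(p,r['pixels'])
            if len(P)<20: continue
            zt=np.percentile(P[:,2],95); T=P[P[:,2]>zt-.008]
            rect=cv2.minAreaRect((T[:,:2]*1000).astype(np.float32))
            print(n,t,round(r['score'],2),np.round(r['xy']),len(P),'ztop',round(zt,3),'rect',np.round(rect[0]),np.round(rect[1]),round(rect[2],1))
E
```

```text
0.0 [ 1.20108649e-01  9.92760365e-01 -8.26285677e-04 -2.96135459e-04]
top box_0_mid 0.81 [319. 248.] 908 ztop 0.069 rect [495.   4.] [54. 99.] 83.1
top dish_top 0.88 [342. 180.] 1142 ztop 0.02 rect [665. -61.] [97. 98.] 63.0
top mallet 0.66 [443. 193.] 1927 ztop 0.084 rect [ 641. -285.] [89. 56.] 60.3
top mallet 0.33 [274. 227.] 389 ztop 0.031 rect [559. 117.] [34. 58.] 0.3
top glue_bottle 0.91 [173. 192.] 486 ztop 0.121 rect [637. 362.] [23. 22.] 29.2
top sanding_block 0.91 [268. 224.] 360 ztop 0.031 rect [559. 117.] [34. 58.] 0.3
top gouge_1 0.73 [470. 292.] 525 ztop 0.026 rect [ 399. -382.] [ 22. 160.] 87.0
top gouge_1 0.7 [378. 218.] 455 ztop 0.025 rect [ 575. -134.] [186.  22.] 80.0
top gouge_1 0.37 [223. 277.] 1023 ztop 0.069 rect [432. 232.] [100.  54.] 13.5
top try_square 0.7 [147. 263.] 816 ztop 0.02 rect [414. 454.] [ 95. 137.] 0.0
side box_0_mid 0.72 [346. 248.] 1366 ztop 0.067 rect [496.   5.] [ 60. 100.] 82.3
side dish_top 0.7 [279. 225.] 916 ztop 0.02 rect [665. -61.] [100.  98.] 64.3
side mallet 0.63 [391. 150.] 362 ztop 0.024 rect [ 421. -375.] [ 27. 203.] 89.4
side mallet 0.62 [301. 155.] 1329 ztop 0.083 rect [ 648. -285.] [88. 56.] 76.8
side glue_bottle 0.74 [262. 367.] 961 ztop 0.12 rect [637. 365.] [24. 22.] 73.3
side sanding_block 0.94 [311. 285.] 391 ztop 0.03 rect [561. 118.] [35. 62.] 1.3
side gouge_1 0.87 [320. 199.] 261 ztop 0.026 rect [ 575. -148.] [150.  23.] 77.8
side gouge_1 0.74 [389. 151.] 387 ztop 0.024 rect [ 421. -375.] [ 27. 203.] 89.4
side try_square 0.65 [348. 414.] 1528 ztop 0.019 rect [414. 469.] [166. 100.] 89.5
side try_square 0.41 [346. 247.] 1360 ztop 0.067 rect [496.   5.] [ 60. 100.] 82.5
```

View pics/top0.png

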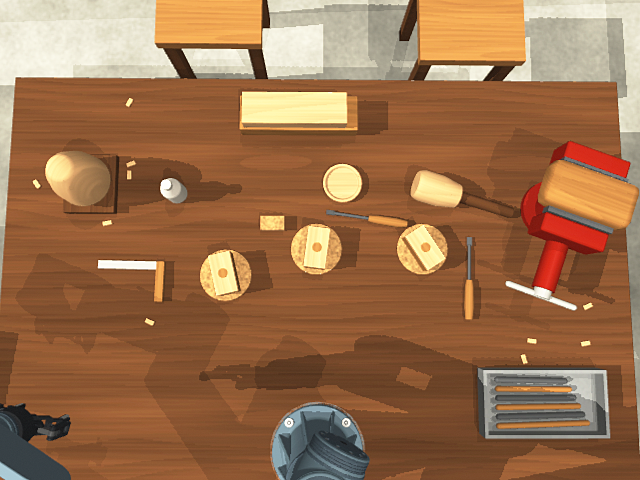

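View pics/side0.png

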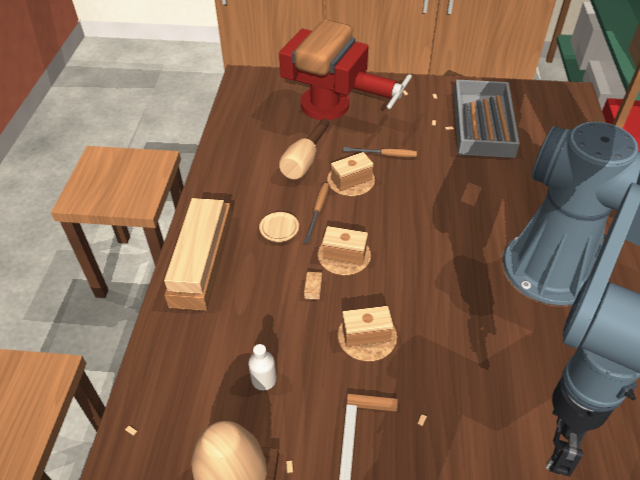

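Both views show three boxes on cork discs (top: (223,272), (316,248), (424,247); side: (368,320), (345,245), (352,170)), with the dish at top (342,183). I'll refine the box poses from the depth in both views.

```bash
python3 - <<'E'
from h import *
for n in ('top','side'):
    p=env.grab_frame(n)
    P=pts(p,np.ones((480,640),bool))
    for i,c in enumerate([(.432,.232),(.495,.004),(.50,-.21)]):
        N=P[np.hypot(*(P[:,:2]-c).T)<.075]
        T=N[(N[:,2]>.05)&(N[:,2]<.08)]
        T=T[T[:,2]>np.median(T[:,2])-.006]
        r=cv2.minAreaRect((T[:,:2]*1000).astype(np.float32))
        C=N[(N[:,2]<.012)&(N[:,2]>-.01)]
        print(n,i,len(T),'z',np.round(np.percentile(T[:,2],[5,50,95]),4),'disc z',np.round(np.percentile(C[:,2],[5,50,95]),4),'mean',np.round(T[:,:2].mean(0)*1000),'rect',np.round(r[0],1),np.round(r[1]),round(r[2],1))
E
```

```text
top 0 908 z [0.0603 0.0646 0.069 ] disc z [-0.0032  0.0031  0.0088] mean [431. 231.] rect [431.6 232. ] [100.  55.] 13.6
top 1 881 z [0.0601 0.0644 0.0691] disc z [-0.0029  0.0032  0.0085] mean [495.   4.] rect [495.2   3.7] [ 54. 100.] 82.9
top 2 690 z [0.0603 0.0645 0.0687] disc z [-0.004   0.0015  0.0077] mean [ 503. -255.] rect [ 499.8 -260.2] [91. 55.] 32.4
side 0 1056 z [0.0592 0.0636 0.0674] disc z [-0.0027  0.0029  0.0083] mean [432. 234.] rect [432.  232.8] [100.  59.] 12.9
side 1 765 z [0.0595 0.0638 0.0675] disc z [-0.0029  0.0027  0.0088] mean [495.   7.] rect [495.7   3.6] [ 61. 100.] 82.6
side 2 450 z [0.0589 0.0632 0.0674] disc z [-0.004   0.0008  0.0079] mean [ 503. -252.] rect [ 499.9 -258. ] [93. 61.] 32.6
```

```bash
cat >> h.py <<'E'
from scipy.spatial.transform import Rotation as R
def q(yaw,tilt=0): # tool x = box long axis; tilt about box y
    return (R.from_euler('z',yaw,degrees=True)*R.from_euler('y',tilt,degrees=True)*R.from_matrix(np.diag([1,-1,-1.]))).as_quat()
def tcp(c,yaw,tilt=0,d=.019): # TCP for a grasp point c
    return np.array(c)+R.from_quat(q(yaw,tilt)).apply([0,0,d])
def pick(x,y,yaw,z=.035):
    env.move_ptp(tcp([x,y,.22],yaw),q(yaw)); env.line_to(tcp([x,y,z],yaw),.2)
def wrench(): 
    f=[];t=[]
    for _ in range(5): f.append(env.current_force());t.append(env.current_torque());env.pause(.03)
    return np.mean(f,0),np.mean(t,0)
E
python3 - <<'E'
from h import *
p=env.grab_frame('top'); P=pts(p,np.ones((480,640),bool))
T=P[(np.hypot(*(P[:,:2]-[.503,-.257]).T)<.075)&(P[:,2]>.058)&(P[:,2]<.075)]
print('box2',cv2.minAreaRect((T[:,:2]*1000).astype(np.float32)))
print(env.solve_ik(tcp([.432,.232,.22],13.3),q(13.3)),env.solve_ik(tcp([.432,.232,.22],193.3),q(193.3)))
pick(.4318,.2324,13.3)
for o in (.75,.66,.63,.6,.57,.54):
    env.set_gripper(o); f=env.current_grasp_force(); print(o,env.current_grip_width(),f,env.current_clock())
    if np.max(f)>20: break
E
```

```text
box2 ((495.6093444824219, -262.5357360839844), (99.82246398925781, 55.23283386230469), 33.022605895996094)
[ 2.50229361e-01  1.98284334e-02  1.84644210e+00 -4.44089210e-16
  1.27532212e+00  1.58889690e+00] [ 2.50229361e-01  1.98284334e-02  1.84644210e+00 -4.44089210e-16
  1.27532212e+00 -1.55269576e+00]
0.75 0.7504634639676065 0.0 3.9917
0.66 0.6582429750404228 0.0 4.2417
0.63 0.6287068884978433 7.344414442777634 4.4583
0.6 0.6255542636300832 63.264877796173096 4.675
```

```bash
cat >> h.py <<'E'
def grip():
    for o in (.66,.63,.622,.618,.614,.61,.606,.602):
        env.set_gripper(o); f=env.current_grasp_force()
        if f>24: break
    print('grip',o,env.current_grip_width(),f,env.current_clock())
def test(x,y,yaw,H=.22):
    grip()
    env.line_to(tcp([x,y,H],yaw),.2); env.pause(.3)
    b=R.from_euler('z',yaw,degrees=True)
    def show(s):
        f,t=wrench(); print(s,'F',np.round(f,2),'T(box axes)',np.round(b.inv().apply(t),4),'g',round(env.current_grasp_force(),1),'t',round(env.current_clock(),2))
    show('lift')
    for s in (25,-25,25):
        env.line_to(tcp([x,y,H],yaw,s),.1,q(yaw,s)); env.pause(.4)
        env.line_to(tcp([x,y,H],yaw),.1,q(yaw)); env.pause(.3); show(s)
E
python3 - <<'E'
from h import *
env.set_gripper(.63); print(env.current_grasp_force())
test(.4318,.2324,13.3)
E
```

```text
15.708561390638351
grip 0.622 0.6269853785298951 32.0622718334198 5.5417
lift F [ 0.04  0.35 -3.44] T(box axes) [ 0.0094 -0.0052 -0.0101] g 32.2 t 7.08
25 F [ 0.18 -0.31 -3.76] T(box axes) [-0.008  -0.0269  0.0142] g 32.2 t 9.12
-25 F [ 0.17 -0.21 -3.8 ] T(box axes) [-0.0072  0.0132 -0.0141] g 32.2 t 11.15
25 F [-0.35 -0.04 -3.93] T(box axes) [-0.0068 -0.0105  0.0176] g 32.2 t 13.18
```

```bash
cat >> h.py <<'E'
def ty(yaw,n=40):
    b=R.from_euler('z',yaw,degrees=True).inv(); a=[]
    for _ in range(n): a.append(b.apply(env.current_torque())[1]); env.pause(.02)
    return round(np.mean(a),4),round(np.std(a),4)
def tilt(x,y,yaw,signs,H=.22):
    for s in signs:
        env.line_to(tcp([x,y,H],yaw,s),.15,q(yaw,s)); env.pause(.3)
        env.line_to(tcp([x,y,H],yaw),.15,q(yaw)); env.pause(.2); print(s,ty(yaw),'t',round(env.current_clock(),2))
E
python3 - <<'E'
from h import *
print(ty(13.3)); tilt(.4318,.2324,13.3,(-25,25))
E
```

```text
(np.float64(-0.0002), np.float64(0.0298))
-25 (np.float64(0.0109), np.float64(0.0268)) t 16.18
25 (np.float64(0.0037), np.float64(0.0331)) t 18.52
```

```bash
cat >> h.py <<'E'
def put(x,y,yaw,z=.0355):
    env.line_to(tcp([x,y,.06],yaw),.2); env.line_to(tcp([x,y,z],yaw),.05)
    env.set_gripper(.7); env.set_gripper(1.0); env.line_to(tcp([x,y,.17],yaw),.25)
def lift(x,y,yaw,H=.22):
    grip(); env.line_to(tcp([x,y,H],yaw),.2)
E
python3 - <<'E'
from h import *
put(.4318,.2324,13.3); print(env.current_clock())
b=(.4955,.0037,-7.2)
pick(*b); lift(*b); tilt(*b,(25,-25))
E
```

```text
21.4167
grip 0.622 0.6250909014423126 31.6180282831192 24.2833
25 (np.float64(0.0019), np.float64(0.0251)) t 27.69
-25 (np.float64(-0.0042), np.float64(0.0282)) t 30.02
```

```bash
python3 - <<'E'
from h import *
put(.4955,.0037,-7.2)
p=env.grab_frame('top'); P=pts(p,np.ones((480,640),bool)); save(p,'top1')
for c in [(.432,.232),(.495,.004),(.496,-.2615)]:
    T=P[(np.hypot(*(P[:,:2]-c).T)<.065)&(P[:,2]>.056)&(P[:,2]<.075)]
    print(cv2.minAreaRect((T[:,:2]*1000).astype(np.float32)))
b=(.496,-.2617,32.8)
pick(*b); lift(*b); tilt(*b,(25,-25))
E
```

```text
((431.4235534667969, 232.92417907714844), (100.00675201416016, 55.5571403503418), 13.87613296508789)
((463.04974365234375, 8.339277267456055), (53.7831916809082, 36.32666015625), 82.58219909667969)
((495.9315185546875, -263.0054016113281), (99.80809783935547, 55.4506950378418), 32.99607849121094)
grip 0.622 0.629986349719833 31.801328659057617 35.9583
25 (np.float64(0.0326), np.float64(0.0315)) t 39.37
-25 (np.float64(-0.0281), np.float64(0.0299)) t 41.7
```

View pics/top1.png

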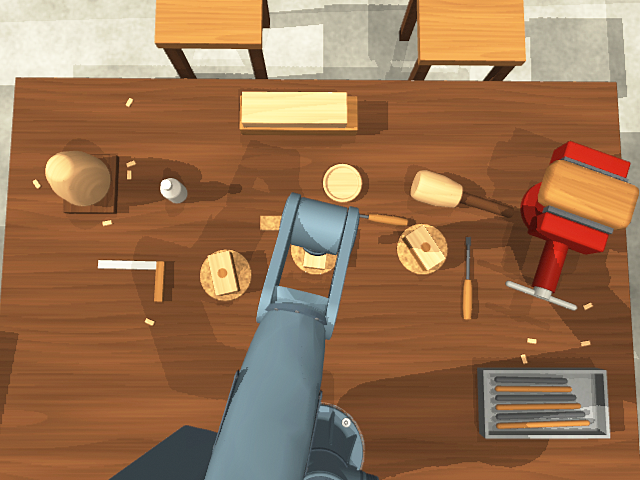

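The third box swings by 0.06 N m, as the rattling one should; the other two stayed flat. The picture shows box 0 back on its disc at (223,273), and the arm hides the middle one. Next I'll shake the third box lengthwise, tip it once more and carry it to the dish.

```bash
python3 - <<'E'
from h import *
x,y,w=.496,-.2617,32.8
u=np.array([np.cos(np.radians(w)),np.sin(np.radians(w)),0])
c=np.array([x,y,.22])
for s in (1,-1,1,-1,1,-1,0): env.line_to(tcp(c+s*.04*u,w),.3)
tilt(x,y,w,(25,))
print(env.current_grasp_force())
env.line_to(tcp([.665,-.061,.22],w),.15); env.line_to(tcp([.665,-.061,.145],w),.08); env.pause(.5)
print(env.current_clock(),env.current_tool_pos(),env.current_grasp_force())
for n in ('top','side'):
    p=env.grab_frame(n); save(p,n+'2'); P=pts(p,np.ones((480,640),bool))
    for c in [(.432,.232),(.495,.004)]:
        T=P[(np.hypot(*(P[:,:2]-c).T)<.075)&(P[:,2]>.056)&(P[:,2]<.075)]
        if len(T)>20: print(n,cv2.minAreaRect((T[:,:2]*1000).astype(np.float32)))
E
```

```text
25 (np.float64(0.0179), np.float64(0.0355)) t 46.68
33.242120146751404
50.1667 [ 0.6650111  -0.0609905   0.12607074] 33.23767125606537
top ((431.304931640625, 232.95127868652344), (99.87974548339844, 55.207275390625), 13.660463333129883)
side ((432.1628112792969, 233.00933837890625), (100.63574981689453, 59.99284362792969), 13.582141876220703)
side ((495.3458557128906, 5.549129486083984), (60.738407135009766, 100.0340805053711), 83.03736114501953)
```

View pics/side2.png

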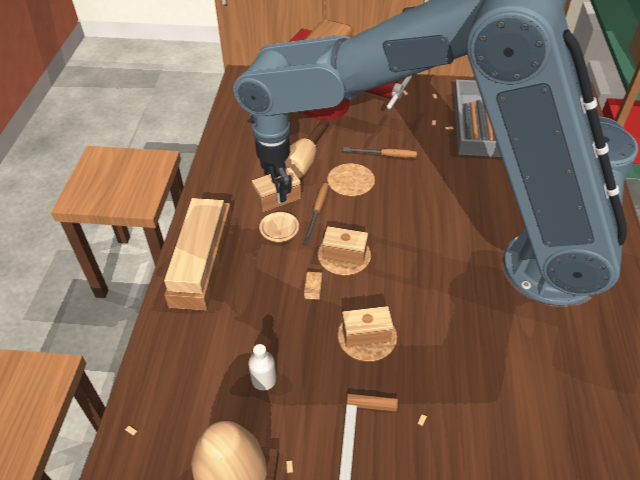

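The box is held level above the dish (side view about (277,190), dish at (279,227)). Both quiet boxes stand on their discs at (345,245) and (368,320), and nothing else has moved.

```bash
python3 -c "
from h import *
print(env.hand_in())"
```

```text
the job is handed in; nothing more can be done
None
```

The rattling box is the right-hand one as seen from the robot; I handed the job in at about 50 s holding it level and still about 10 cm over the dish, with the other two boxes back upright on their discs, but I tested those two only by tipping them, not by shaking.

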